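# Brush out the mate cups and put the mate things away

## Robot

A 6-joint arm with a two-finger parallel gripper is mounted at the origin on the work surface. World frame = base frame: x ahead of the robot, y to its left, z up, the work surface at z = 0. Lengths are in m, angles in rad, forces in N, time in s.
With the tool pointing down it reaches from about 0.275 to 0.875 m from the base axis. Payload 12.5 kg.
Tool frame: the origin (TCP) lies on the centre line of the jaws, within the pads' length; the fingertips stand r.finger_overhang ahead of it and the grasp point (between the pads) lies 3 mm ahead of it (r.finger_overhang is the distance from the TCP to the fingertips, in m); z points along the fingers, y is the line along which they close (so a half turn about z gives the same grasp; the last joint's range is limited). The gripper opens to 85 mm and grips with 20 to 120 N. Pads are 22 mm wide; open, the fingers measure 114 mm over their backs; the gripper's body (76 mm by 85 mm) begins 54 mm behind the grasp point. The pads swing forward as they close: fully open they stand 13 mm farther back than shut.
Start: joints at [-1.251, 0.351, 1.652, -0, 1.139, -0.085], TCP at [0.217, -0.506, 0.227] pointing down, gripper open.
Joint ranges: [-2.75, 2.75], [-0.79, 2.1], [0.01, 2.65], [-1.57, 4.71], [0.07, 3.14], [-2.87, 2.87]. Speed limits (rad/s): [2.22, 2.22, 2.79, 3.14, 3.14, 3.14].

## Interface

Orientations are given as a unit quaternion [x, y, z, w].
In Python, from cell import r, optics gives the robot as it stands. The module is installed in compiled form; this text tells all that it offers. Calls block until the motion is done:
- r.move_to(position, orientation): joint-space move of the TCP to a pose.
- r.move_linear(position, rot=None, vel=0.15): straight line of the TCP; rot=None keeps the orientation; vel is the mean speed in m/s.
- r.set_joints(angles): joint-space move.
- r.set_gripper(opening, squeeze=None): opening from 0.0 (shut) to 1.0 (fully open); squeeze is the grip in N (None keeps the last); returns when the fingers have stopped.
- r.sleep(seconds).
- r.inverse_kinematics(position, orientation): joint angles nearest the present ones, or None.
- optics.get_image(name): name is "side" or "top" or "wrist"; returns a dict with "pixels" (420x560x3 uint8, red, green, blue), "depth" (420x560 float32, m along the optical axis (not along the pixel's ray), 0 where there is no reading), "fx", "fy", "cx", "cy" (pixels), "camera_from_world" (4x4, takes a point from world to camera coordinates); the wrist camera has in their place "mount" (4x4, takes a point from camera to tool coordinates, whose origin is the TCP and whose axes are the flange's). Camera axes: x right, y down, z forward; pixel columns grow to the right and rows downward; lengths in m; the calibration is good to about 2 mm. A picture is of the moment at which its call begins: read the wrist's pose just before it.
A pose or a line that the arm cannot do raises r.PlanningError and nothing moves.
- r.hand_in(): hands the job in; it is judged then, once.
Readings, each from a call of its own:
- r.current_t(): time.
- r.current_q(): joint angles.
- r.current_qvel(): joint speeds.
- r.current_effort(): joint torques, N m.
- r.current_tool_pos(): TCP position.
- r.current_ee_rot(): TCP orientation.
- r.current_contact_force(): force on the tool from outside, world axes, zero at the start.
- r.current_torque(): the same for the moment, N m.
- r.current_opening(): opening from 0.0 (shut) to 1.0 (fully open).
- r.current_finger_force(): force on a finger pad.
Only numpy, scipy, OpenCV 4.12 (cv2) and the standard library are available. Lean on these libraries where they do the work, as an engineer would, in place of code of your own. Each camera call takes 0.05 s, during which the arm holds its last target. There are 200 camera calls.

## Task

Close down the mate corner: take the long brush from its pot and, working from the robot's left to its right, brush out every cup that stands mouth up on the counter, pushing the brush right down to the bottom at least twice with a stroke up towards the rim in between; then put the brush back in its pot. Lay the steel bombilla flat on the organizer's top deck, set all those cups gently down, mouth up, in its open drawer, and push the drawer fully home, without slamming it, until it catches. Leave everything else where it is, including the cup turned upside down on the organizer.

Things in the scene. Friction and masses are not known exactly. Their poses are not given: they have to be found in the camera images.
- cup_a: white ceramic mate cup, round, slightly flared: 72 mm tall, outside diameter 57 mm at the foot, 63 mm at the rim; wall 4 mm, thick base: inner floor 12 mm above the foot; about 200 g. Origin at the centre of the foot, z up through the mouth. It stands mouth up on the counter, nearest the organizer: the leftmost (largest y) place of the row. May be absent (None)
- cup_b: white ceramic mate cup, round, slightly flared: 72 mm tall, outside diameter 57 mm at the foot, 63 mm at the rim; wall 4 mm, thick base: inner floor 12 mm above the foot; about 200 g. Origin at the centre of the foot, z up through the mouth. It stands mouth up on the counter, in the middle place of the row, about 130 mm from its neighbours in y. May be absent (None)
- cup_c: white ceramic mate cup, round, slightly flared: 72 mm tall, outside diameter 57 mm at the foot, 63 mm at the rim; wall 4 mm, thick base: inner floor 12 mm above the foot; about 200 g. Origin at the centre of the foot, z up through the mouth. It stands mouth up on the counter, in the rightmost (smallest y) place of the row. May be absent (None)
- brush: long cup brush standing head down in its pot, 205 mm tall: ribbed round rubber head 32 mm across, 62 mm long, with a flat end; thin steel neck; round wooden handle 18 mm across from 130 to 205 mm above the flat end; about 100 g. Origin: centre of the flat end; z up along the handle
- brush_tip (a point): centre of the flat lower end of the brush's head (same point as the brush's origin)
- brush_grip (a point): middle of the brush's handle, 165 mm above the tip on its axis
- stand: fixed round white ceramic pot that holds the brush, 60 mm tall, outside diameter 64 mm (72 mm at the foot), inside diameter 56 mm, inner floor 6 mm above the counter. Origin at the centre of its foot
- organizer: fixed two-tier bamboo organizer, 240 x 460 mm. Lower tier: the drawer and, left of it, a bay behind an acrylic panel. Upper tier: open deck, top 122 mm and underside 112 mm above the counter, 30 mm rails at sides and back, none in front; a canister 120 mm tall stands at its back left. Origin: on the counter below the middle of the drawer's face when home; x to its back, y to its left
- drawer (a joint): opening of the lower-tier drawer (m): 0 is fully home, 0.165 the most; starts well open. It slides along the organizer's -x to open, 1.5 N friction. A sprung roller catch resists in the last 15 mm: some 10 to 13 N to pass its hump, at 7 mm, from where it pulls the drawer home and holds it; let go short of the hump, the drawer is pushed back out to about 15 mm
- drawer_front (a point): on the outer face of the drawer's front panel, midway along it, 70 mm above the counter; moves with the drawer; x points inward. The panel is 332 mm wide, 12 mm thick, from 18 to 100 mm above the counter, with a finger notch 90 mm wide in the middle of its top edge (top there 82 mm)
- drawer_floor (a point): centre of the top of the drawer's floor, 24 mm above the counter; moves with the drawer; axes as the organizer's. Inside: 185 mm in x (front panel 92 mm towards -x, back 92 mm towards +x), 316 mm in y. Sides 8 mm thick, 31 mm high over the floor, back 40 mm. Open by q, only the q metres behind the panel's outer face lie clear of the deck; the rest is under it
- upturned_cup: a clean mate cup of the same shape as the others, standing mouth down on the organizer's deck; stays there. Origin at its rim, on the deck
- coaster: round dark wooden coaster, 90 mm across, 10 mm thick, on the counter; stays there
- bombilla: steel bombilla (metal drinking straw) lying flat on the counter before the drawer: 193 mm long along its x, round tube 8 mm across with its axis 6 mm above the underside, flat strainer 34 x 16 x 10 mm at the +x end; about 40 g. Origin: middle of its length, at its underside, x along the tube, z up
- sugar_bowl: blue ceramic sugar bowl with lid, 96 mm across, 84 mm tall, behind the cups to the right; stays there
- spoon: spoon with a wooden handle, 150 mm long, lying on the counter between the brush's pot and the organizer; stays there
There are look-alikes about, which are no part of the job. What is shaped like the cup_c but red or yellow is not meant.

How it is judged:
By the outcome, as a careful person would: the job done as asked, in the order asked, and still so for the second after the job is handed in, with the robot touching nothing.
Of cup_a, cup_b, cup_c only 2 to 3 are there at a start; the rules pass over those that are not, and their reading is None.
At some moment in a run one of cup_a, cup_b, cup_c may be knocked a few centimetres aside while the robot is not near it.
It also fails if it takes over 210 s, if anything falls off the work surface, if the arm or the gripper's body presses on something with over 40 N, if the wrist force passes 120 N, or if a joint passes its speed limit or range.

## Working session

There is one attempt and no reset: what is moved stays moved. The work goes in short steps, each a Python script; the robot and the scene stay as the last script left them, time stands still between calls to the robot, and variables do not carry over. Pictures are saved under pics/ and viewed, at most 14 in all, crops included, and the job is handed in when it is done.

```bash
mkdir -p pics; ls
cat > h.py <<'E'
import numpy as np, cv2
from cell import r, optics
def snap(name, fn=None):
    p=np.array(r.current_tool_pos()); q=np.array(r.current_ee_rot())
    im=optics.get_image(name)
    if name=="wrist":
        from scipy.spatial.transform import Rotation as R
        T=np.eye(4);T[:3,:3]=R.from_quat(q).as_matrix();T[:3,3]=p
        im["wfc"]=T@im["mount"]
    else: im["wfc"]=np.linalg.inv(im["camera_from_world"])
    if fn: cv2.imwrite("pics/"+fn,im["pixels"][:,:,::-1])
    np.savez("last_%s.npz"%name,**{k:im[k] for k in im})
    return im
def cloud(im):
    d=im["depth"];v,u=np.mgrid[:d.shape[0],:d.shape[1]]
    P=np.stack([(u-im["cx"])/im["fx"]*d,(v-im["cy"])/im["fy"]*d,d,np.ones_like(d)],-1)
    W=(P@im["wfc"].T)[...,:3]; W[d<=0]=np.nan
    return W
def ray(im,u,v,z):
    d=im["wfc"][:3,:3]@np.array([(u-im["cx"])/im["fx"],(v-im["cy"])/im["fy"],1]);o=im["wfc"][:3,3]
    return o+d*(z-o[2])/d[2]
E
python3 - <<'E'
from h import *
for n in("top","side"):
    im=snap(n,n+"1.png"); print(n,im["wfc"].round(3).tolist(),im["fx"])
print(r.current_t(),r.finger_overhang,r.current_ee_rot(),optics.get_image("wrist")["mount"])
E
```

```text
pics
top [[-0.024, -0.986, 0.165, 0.352], [-1.0, 0.026, 0.009, -0.125], [-0.014, -0.165, -0.986, 1.193], [0.0, 0.0, 0.0, 1.0]] 427.0713452677008
side [[-0.877, -0.346, 0.333, 0.089], [-0.48, 0.633, -0.607, 0.694], [-0.001, -0.692, -0.722, 1.087], [0.0, 0.0, 0.0, 1.0]] 473.51429522311355
0.1 0.022 [ 9.79586541e-01  2.01022278e-01 -7.27895380e-05 -4.97408118e-04] [[-7.20587154e-04 -9.60297550e-01 -2.78976875e-01  7.16878241e-02]
 [ 9.99999555e-01 -8.61878715e-04  3.83806668e-04  2.17982995e-04]
 [-6.09012833e-04 -2.78976474e-01  9.60297743e-01 -1.45954445e-01]
 [ 0.00000000e+00  0.00000000e+00  0.00000000e+00  1.00000000e+00]]
```

View pics/top1.png

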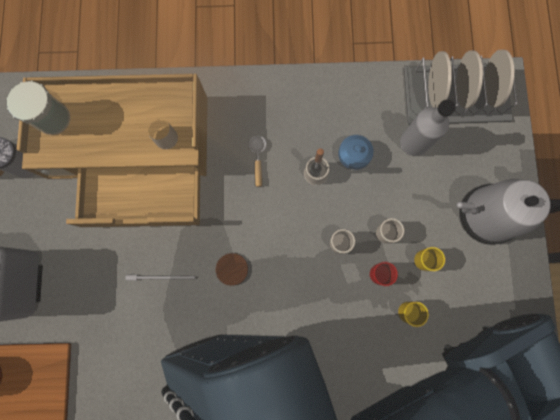

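View pics/side1.png

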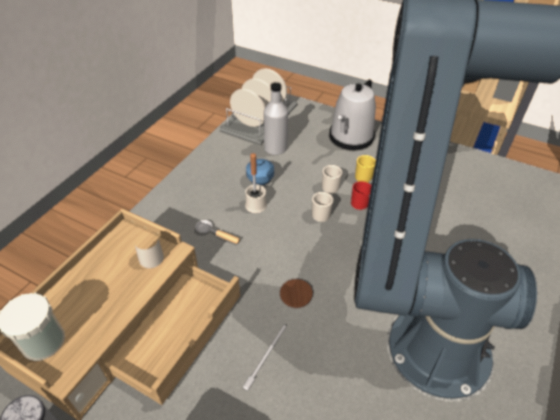

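The top view shows two white cups, at (343,241) and (391,230). The pot with the brush is at (317,172), the bombilla runs from (127,277) to (197,277), and the open drawer's front is near v=221. The upturned cup is at (165,135), and the red and yellow look-alikes stand near the cups. The side view agrees: there are only two white cups.

```bash
cat >> h.py <<'E'
def comps(W,m,minn=25):
    n,l,s,c=cv2.connectedComponentsWithStats(m.astype(np.uint8))
    return [W[l==i] for i in range(1,n) if s[i,4]>=minn]
def cups(im,rgb=True,zr=(0.055,0.085)):
    """white cups on the counter: rim circle centre from rim-height points"""
    W=cloud(im);hsv=cv2.cvtColor(im["pixels"],cv2.COLOR_RGB2HSV)
    m=(W[...,2]>zr[0])&(W[...,2]<zr[1])&(hsv[...,1]<70)&(hsv[...,2]>90)&(W[...,0]>.2)&(W[...,0]<.75)&(W[...,1]<.25)
    out=[]
    for P in comps(W,cv2.morphologyEx(m.astype(np.uint8),cv2.MORPH_CLOSE,np.ones((5,5))),20):
        P=P[(P[:,2]>zr[0])&(P[:,2]<zr[1])]
        (c,rad)=cv2.minEnclosingCircle(P[:,:2].astype(np.float32))
        out.append((np.round(c,4),round(rad,4),len(P),np.nanmax(P[:,2]).round(3)))
    return out
E
python3 - <<'E'
from h import *
L=lambda n:dict(np.load("last_%s.npz"%n))
t,s=L("top"),L("side")
for n,im in(("top",t),("side",s)):
    print(n); [print(c) for c in cups(im)]
    W=cloud(im)
    # brush handle: height slices in xy near pot
    pot=np.array(ray(t,317,172,.06))[:2]
    near=np.hypot(W[...,0]-pot[0],W[...,1]-pot[1])<.07
    for a,b in((.05,.065),(.07,.12),(.12,.14),(.14,.16),(.16,.18),(.18,.2),(.2,.22)):
        P=W[near&(W[...,2]>a)&(W[...,2]<b)]
        if len(P): print(a,b,len(P),P.mean(0).round(4),P.min(0).round(3),P.max(0).round(3))
    # organizer
    O=(W[...,1]>.15)&(W[...,0]>.3)
    P=W[O&(W[...,2]>.09)&(W[...,2]<.104)];print("z.1",len(P),np.percentile(P,[2,50,98],axis=0).round(3).tolist() if len(P) else 0)
    P=W[O&(W[...,2]>.116)&(W[...,2]<.128)];print("deck",len(P),np.percentile(P,[1,50,99],axis=0).round(3).tolist())
for u,v,z in((127,277,.006),(197,277,.006),(231,269,.01),(69,223,.1),(195,223,.1),(203,168,.122),(24,168,.122),(165,135,.19)): print((u,v),ray(t,u,v,z).round(4))
E
```

```text
top
(array([ 0.7237, -0.479 ]), 0.0285, 92, np.float64(0.084))
(array([ 0.706 , -0.3325]), 0.0454, 120, np.float64(0.074))
(array([ 0.6547, -0.219 ]), 0.0319, 106, np.float64(0.085))
(array([ 0.6626, -0.3273]), 0.0174, 26, np.float64(0.066))
(array([ 0.5574, -0.6438]), 0.0299, 75, np.float64(0.084))
(array([ 0.4836, -0.656 ]), 0.0459, 195, np.float64(0.085))
(array([ 0.4775, -0.4073]), 0.0314, 175, np.float64(0.077))
(array([ 0.4526, -0.2773]), 0.0314, 148, np.float64(0.078))
0.05 0.065 182 [ 0.6518 -0.2171  0.0587] [ 0.623 -0.25   0.05 ] [ 0.685 -0.188  0.065]
0.07 0.12 16 [ 0.6529 -0.2138  0.092 ] [ 0.652 -0.218  0.07 ] [ 0.656 -0.207  0.116]
0.12 0.14 1 [ 0.6522 -0.2143  0.1212] [ 0.652 -0.214  0.121] [ 0.652 -0.214  0.121]
0.14 0.16 15 [ 0.6489 -0.2131  0.1504] [ 0.647 -0.222  0.14 ] [ 0.652 -0.207  0.158]
0.16 0.18 18 [ 0.6493 -0.2132  0.1702] [ 0.646 -0.222  0.162] [ 0.659 -0.206  0.18 ]
0.18 0.2 19 [ 0.6499 -0.2124  0.1916] [ 0.646 -0.223  0.18 ] [ 0.658 -0.206  0.2  ]
0.2 0.22 45 [ 0.654  -0.2146  0.2083] [ 0.647 -0.223  0.202] [ 0.662 -0.208  0.213]
z.1 700 [[0.312, 0.158, 0
[... 874 characters left out ...]
[ 0.661 -0.204  0.159]
0.16 0.18 26 [ 0.6532 -0.2088  0.1695] [ 0.647 -0.223  0.16 ] [ 0.663 -0.203  0.179]
0.18 0.2 33 [ 0.653  -0.2084  0.1887] [ 0.646 -0.216  0.18 ] [ 0.663 -0.201  0.2  ]
0.2 0.22 35 [ 0.6541 -0.2104  0.2081] [ 0.648 -0.218  0.2  ] [ 0.663 -0.204  0.214]
z.1 847 [[0.511, 0.16, 0.09], [0.52, 0.399, 0.099], [0.814, 0.59, 0.103]]
deck 11658 [[0.657, 0.155, 0.118], [0.745, 0.354, 0.122], [0.887, 0.557, 0.127]]
(127, 277) [0.3719 0.3119 0.006 ]
(197, 277) [0.3671 0.1184 0.006 ]
(231, 269) [0.3865 0.0241 0.01  ]
(69, 223) [0.5127 0.4335 0.1   ]
(195, 223) [0.5041 0.1054 0.1   ]
(203, 168) [0.6442 0.0812 0.122 ]
(24, 168) [0.6573 0.5486 0.122 ]
(165, 135) [0.712  0.1623 0.19  ]
```

Run:
```python
import cv2
i=cv2.imread("pics/top1.png")
a=cv2.resize(i[120:300,60:240],None,fx=2.2,fy=2.2,interpolation=2);b=cv2.resize(i[120:300,280:460],None,fx=2.2,fy=2.2,interpolation=2)
cv2.imwrite("pics/crop1.png",cv2.hconcat([a,b]))
```

```text
(no output)
```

View pics/crop1.png

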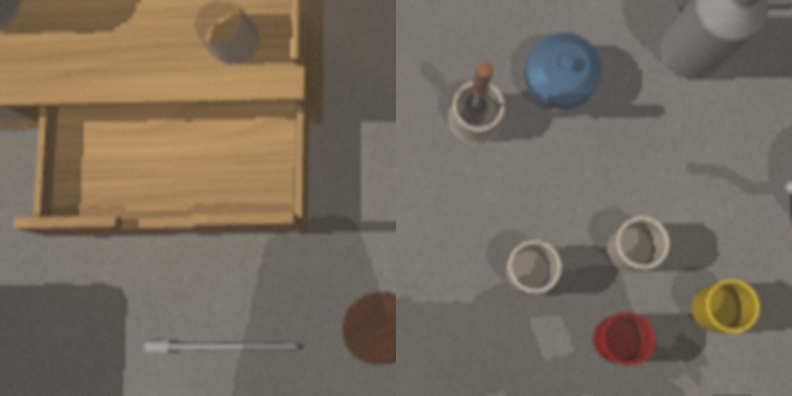

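The crop confirms the round pot with the near-upright brush, two white cups, and the empty drawer. The bombilla's strainer is at its left (+y) end. Next I take the brush.

```bash
cat >> h.py <<'E'
from scipy.spatial.transform import Rotation as R
def down(phi):
    """tool pointing down, closing line along world angle phi (rad); choose half turn nearest current joints"""
    best=None;q0=np.array(r.current_q());p=r.current_tool_pos()
    for k in(0,np.pi):
        y=np.array([np.cos(phi+k),np.sin(phi+k),0]);z=np.array([0,0,-1.])
        yield R.from_matrix(np.column_stack([np.cross(y,z),y,z])).as_quat()
def go(p,phi):
    c=[]
    for o in down(phi):
        q=r.inverse_kinematics(list(p),list(o))
        if q is not None: c.append((np.abs(np.array(q)[5]),list(o)))
    c.sort(key=lambda x:x[0]); r.move_to(list(p),c[0][1])
def lin(x,y,z,v=.15): r.move_linear([x,y,z],vel=v)
def F(): return np.array(r.current_contact_force()).round(2)
def st(s=""): print(s,"t",round(r.current_t(),2),np.array(r.current_tool_pos()).round(4),"F",F(),"op",round(r.current_opening(),3),"ff",r.current_finger_force())
E
python3 - <<'E'
from h import *
go((.6525,-.2115,.29),np.pi/2); st()
r.set_gripper(.45)
lin(.6525,-.2115,.174,.12); st("at")
r.set_gripper(0,60); st("grip")
lin(.6525,-.2115,.300,.15); st("up")
im=snap("top"); s=snap("side","s2.png"); print(cups(im),cups(s))
w=snap("wrist","w2.png")
for im in(im,s):
    W=cloud(im);near=np.hypot(W[...,0]-.6525,W[...,1]+.2115)<.04
    for a,b in((.12,.14),(.14,.17),(.17,.19),(.2,.24),(.24,.27)):
        P=W[near&(W[...,2]>a)&(W[...,2]<b)]
        if len(P): print(a,b,len(P),P.mean(0).round(4),P.min(0).round(3),P.max(0).round(3))
E
```

```text
t 2.07 [ 0.6521 -0.2124  0.2899] F [ 0.02 -0.6  -0.44] op 1.0 ff 0.0
at t 3.71 [ 0.6529 -0.2116  0.175 ] F [ 0.49 -0.11  0.29] op 0.449 ff 0.0
grip t 4.03 [ 0.6529 -0.2119  0.175 ] F [ 0.04 -1.12  5.19] op 0.192 ff 58.799893856048584
up t 5.03 [ 0.6521 -0.2113  0.2987] F [-0.68 -0.23 -2.07] op 0.192 ff 58.53543519973755
[(array([ 0.7261, -0.4964]), 0.0388, 123, np.float64(0.084)), (array([ 0.5581, -0.6429]), 0.0307, 76, np.float64(0.084)), (array([ 0.4833, -0.6531]), 0.0446, 169, np.float64(0.084)), (array([ 0.4775, -0.4074]), 0.0318, 172, np.float64(0.075)), (array([ 0.4525, -0.2771]), 0.0312, 148, np.float64(0.076))] [(array([ 0.7247, -0.4925]), 0.0392, 139, np.float64(0.085)), (array([ 0.696 , -0.3501]), 0.0402, 32, np.float64(0.078)), (array([ 0.6561, -0.2188]), 0.0348, 98, np.float64(0.068)), (array([ 0.4519, -0.2746]), 0.0339, 139, np.float64(0.081))]
0.12 0.14 17 [ 0.6493 -0.2032  0.1375] [ 0.639 -0.217  0.135] [ 0.664 -0.194  0.14 ]
0.14 0.17 77 [ 0.6488 -0.2034  0.1558] [ 0.638 -0.218  0.14 ] [ 0.669 -0.196  0.17 ]
0.17 0.19 74 [ 0.6508 -0.2061  0.1812] [ 0.639 -0.223  0.17 ] [ 0.67  -0.194  0.19 ]
0.2 0.24 28 [ 0.6537 -0.2094  0.2225] [ 0.649 -0.214  0.201] [ 0.659 -0.205  0.239]
0.24 0.27 25 [ 0.6521 -0.2075  0.2566] [ 0.645 -0.215  0.24 ] [ 0.657 -0.202  0.27 ]
```

View pics/s2.png

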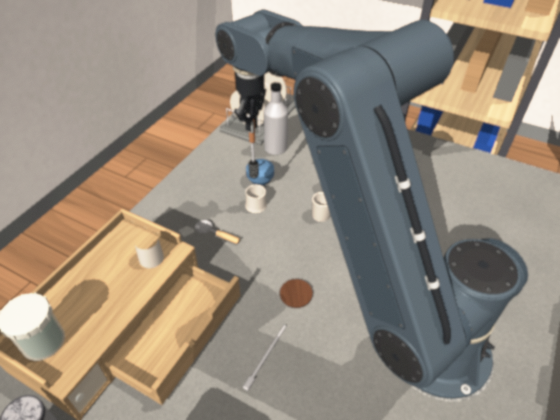

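The brush is held upright at about (250,150), clear of the pot. Now I brush the left cup and then the right one, checking each cup's position just before.

```bash
cat > br.py <<'E'
from h import *
OFF=.169
def find(guess):
    c=[x for x in cups(snap("top"))+cups(snap("side")) if np.hypot(*(x[0]-guess))<.07 and .027<x[1]<.037]
    print([ (x[0],x[1]) for x in c]); return np.mean([x[0] for x in c],0)
def brush(g):
    x,y=find(np.array(g))
    lin(x,y,.30,.2); st("above")
    lin(x,y,OFF+.03,.12)
    for k in range(3):
        z=OFF+.017
        lin(x,y,z,.08); b=F()[2]
        while z>OFF+.006:
            z-=.0015; lin(x,y,z,.02); r.sleep(.05)
            if F()[2]-b>5: break
        st("bottom z-off %.4f base %.2f"%(z-OFF,b))
        lin(x,y,OFF+.055,.1)
    lin(x,y,.30,.15); st("out")
E
python3 - <<'E'
from br import *
brush((.452,-.276))
E
```

```text
[(array([ 0.4526, -0.2772]), 0.0314), (array([ 0.4562, -0.2725]), 0.034)]
above t 6.47 [ 0.4551 -0.2746  0.2999] F [-0.22  0.17 -1.22] op 0.188 ff 58.52539122104645
bottom z-off 0.0110 base -0.89 t 8.97 [ 0.4549 -0.2753  0.1809] F [-0.51 -0.24  5.69] op 0.189 ff 59.16682541370392
bottom z-off 0.0110 base -1.87 t 11.38 [ 0.4549 -0.2752  0.1808] F [-0.06 -0.38  5.72] op 0.193 ff 59.24674987792969
bottom z-off 0.0110 base -0.64 t 13.8 [ 0.4549 -0.2752  0.1808] F [-0.33  0.03  5.02] op 0.194 ff 59.26656246185303
out t 15.05 [ 0.454  -0.2746  0.2988] F [-0.57 -0.45 -1.69] op 0.193 ff 58.49120378494263
```

Run:
```python
from br import *
brush((.4775,-.407))
t=snap("top","t3.png"); print(cups(t))
im=cloud(t); hsv=cv2.cvtColor(t["pixels"],cv2.COLOR_RGB2HSV)
```

```text
[(array([ 0.4775, -0.408 ]), 0.0353)]
above t 15.97 [ 0.4774 -0.4074  0.2997] F [-0.04  0.02 -0.03] op 0.186 ff 58.499996066093445
bottom z-off 0.0095 base 0.14 t 18.77 [ 0.4784 -0.4087  0.1808] F [-1.13  0.91 14.23] op 0.191 ff 60.23509740829468
bottom z-off 0.0110 base -0.89 t 21.21 [ 0.4779 -0.4084  0.1809] F [-0.49  0.84  5.74] op 0.194 ff 59.191794991493225
bottom z-off 0.0110 base -0.93 t 23.62 [ 0.4778 -0.4084  0.1809] F [-0.84  0.88  5.25] op 0.194 ff 59.19921934604645
out t 24.88 [ 0.4772 -0.4077  0.2987] F [-0.4   0.1  -2.13] op 0.189 ff 58.533775806427
[(array([ 0.7231, -0.4825]), 0.0308, 101, np.float64(0.085)), (array([ 0.7128, -0.3454]), 0.042, 102, np.float64(0.072)), (array([ 0.6546, -0.2183]), 0.0325, 107, np.float64(0.064)), (array([ 0.4836, -0.3929]), 0.0266, 53, np.float64(0.075)), (array([ 0.4527, -0.2774]), 0.0315, 150, np.float64(0.076))]
```

View pics/t3.png

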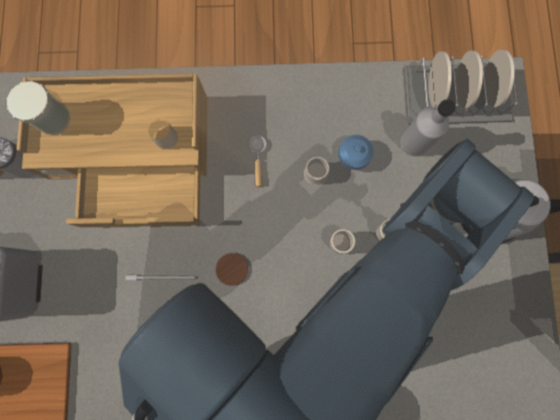

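The empty pot is at (317,170) and the left cup is unmoved. Brush goes back.

Run:
```python
from h import *
x,y=.6535,-.2165
lin(x,y,.30,.2); st()
lin(x,y,.20,.12); b=F()[2]; z=.182
lin(x,y,z,.06)
while z>.171:
    z-=.0015; lin(x,y,z,.02); r.sleep(.05)
    if F()[2]-b>4: break
st("down %.4f"%z)
r.set_gripper(.45); st("rel")
lin(x,y,.30,.15); r.sleep(.3)
s=snap("side");print(cups(s))
lin(.45,-.05,.30,.25)
go((.369,.215,.15),0); st()
t=snap("top","t4.png");print(cups(t)); snap("wrist","w4.png"); snap("side")
for im in (t,s):
    W=cloud(im);near=np.hypot(W[...,0]-.6535,W[...,1]+.2165)<.045
    for a,b in((.07,.13),(.14,.18),(.18,.215)):
        P=W[near&(W[...,2]>a)&(W[...,2]<b)]
        if len(P): print(a,b,len(P),P.mean(0).round(4),P.max(0).round(3))
```

```text
t 26.38 [ 0.653  -0.2173  0.3001] F [-1.23  0.18 -0.77] op 0.195 ff 58.53165686130524
down 0.1730 t 29.61 [ 0.6543 -0.2168  0.1749] F [-1.98  1.42 11.43] op 0.193 ff 60.02250909805298
rel t 29.95 [ 0.6533 -0.2165  0.1726] F [-0.04  0.69  0.02] op 0.448 ff 0.0
[(array([ 0.7252, -0.4927]), 0.0399, 140, np.float64(0.085)), (array([ 0.6951, -0.3479]), 0.0371, 39, np.float64(0.083)), (array([ 0.7312, -0.3124]), 0.0281, 42, np.float64(0.07)), (array([ 0.656 , -0.2167]), 0.0335, 123, np.float64(0.085)), (array([ 0.4532, -0.2763]), 0.0333, 129, np.float64(0.077))]
 t 33.7 [0.3698 0.2147 0.1503] F [ 0.02  0.5  -0.38] op 0.446 ff 0.0
[(array([ 0.7241, -0.4801]), 0.0296, 95, np.float64(0.084)), (array([ 0.7017, -0.3292]), 0.0465, 156, np.float64(0.072)), (array([ 0.6552, -0.2187]), 0.0321, 91, np.float64(0.064)), (array([ 0.558 , -0.6425]), 0.0304, 82, np.float64(0.085)), (array([ 0.483 , -0.6585]), 0.048, 195, np.float64(0.085)), (array([ 0.4775, -0.4072]), 0.032, 176, np.float64(0.075)), (array([ 0.4527, -0.2774]), 0.0315, 145, np.float64(0.076))]
0.07 0.13 17 [ 0.6536 -0.2174  0.0965] [ 0.656 -0.215  0.12 ]
0.14 0.18 33 [ 0.6503 -0.2165  0.1593] [ 0.658 -0.21   0.179]
0.18 0.215 63 [ 0.6535 -0.2175  0.2036] [ 0.665 -0.21   0.214]
0.07 0.13 42 [ 0.6555 -0.2153  0.0993] [ 0.66  -0.208  0.128]
0.14 0.18 56 [ 0.6538 -0.2126  0.1605] [ 0.663 -0.207  0.179]
0.18 0.215 69 [ 0.654  -0.2135  0.1991] [ 0.667 -0.206  0.214]
```

View pics/w4.png

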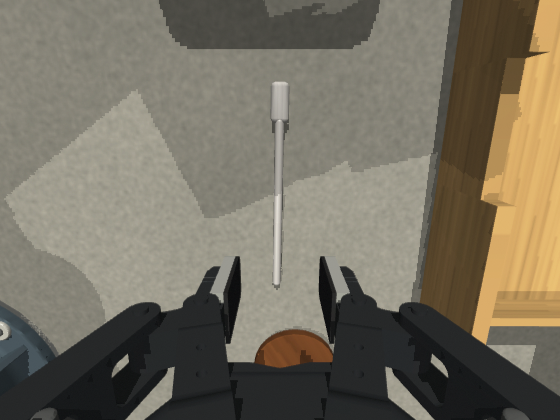

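The brush stands upright in its pot again. The wrist view shows the bombilla from (280,82), the strainer end, down to (277,288), between the jaws.

Run:
```python
from h import *
w=dict(np.load("last_wrist.npz"))
for u,v in((280,82),(278,200),(277,289)): print(ray(w,u,v,.007).round(4))
t,s=dict(np.load("last_top.npz")),dict(np.load("last_side.npz"))
for n,im in(("t",t),("s",s)):
    W=cloud(im)
    D=(W[...,2]>.117)&(W[...,2]<.127)&(W[...,0]>.6)&(W[...,1]>.12)&(W[...,1]<.53)
    P=W[D];e=[]
    for a in np.arange(.13,.5,.02):
        q=P[(abs(P[:,1]-a)<.01)]; 
        if len(q)>5:e.append((a,np.percentile(q[:,0],1.5),q[:,0].max()))
    e=np.array(e);print(n,"deck front",np.polyfit(e[:,0],e[:,1],1).round(4),np.polyval(np.polyfit(e[:,0],e[:,1],1),.27).round(4), "back",e[:,2].round(3))
    D=(W[...,2]>.092)&(W[...,2]<.104)&(W[...,0]>.47)&(W[...,0]<.56)&(W[...,1]>.08)&(W[...,1]<.46)
    P=W[D];k=np.polyfit(P[:,1],P[:,0],1);print("panel top",k.round(4),np.polyval(k,.27).round(4),P.min(0).round(4),P.max(0).round(4),len(P))
    D=(W[...,2]>.015)&(W[...,2]<.03)&(W[...,0]>.5)&(W[...,0]<.65)&(W[...,1]>.08)&(W[...,1]<.46)
    P=W[D];print("floor",np.percentile(P,[1,50,99],axis=0).round(3).tolist())
    D=(W[...,2]>.175)&(W[...,2]<.205)&(W[...,0]>.6)&(W[...,1]<.3)&(W[...,1]>.05)
    P=W[D];print("upcup",P.min(0).round(3),P.max(0).round(3))
    D=(W[...,2]>.16)&(W[...,2]<.26)&(W[...,0]>.6)&(W[...,1]>.4)
    P=W[D];print("canister",np.percentile(P,[1,99],axis=0).round(3).tolist())
```

```text
[0.3718 0.3182 0.007 ]
[0.3696 0.2156 0.007 ]
[0.3682 0.1224 0.007 ]
t deck front [0.0038 0.6587] 0.6597 back [0.889 0.889 0.888 0.888 0.887 0.889 0.889 0.889 0.888 0.89  0.889 0.889
 0.89  0.891 0.89  0.89  0.89  0.891 0.892]
panel top [0.008  0.5161] 0.5183 [0.5115 0.1113 0.0922] [0.5262 0.444  0.1039] 459
floor [[0.513, 0.112, 0.017], [0.591, 0.279, 0.023], [0.649, 0.435, 0.029]]
upcup [0.701 0.151 0.175] [0.747 0.2   0.196]
canister [[0.744, 0.432, 0.162], [0.836, 0.525, 0.244]]
s deck front [0.005  0.6558] 0.6571 back [0.89  0.889 0.888 0.889 0.89  0.89  0.891 0.888 0.89  0.89  0.891 0.891
 0.889 0.89  0.864 0.822 0.77  0.752 0.75 ]
panel top [0.0071 0.5148] 0.5167 [0.5089 0.112  0.092 ] [0.5263 0.4442 0.104 ] 625
floor [[0.512, 0.12, 0.019], [0.599, 0.289, 0.024], [0.649, 0.443, 0.029]]
upcup [0.699 0.159 0.175] [0.749 0.211 0.197]
canister [[0.743, 0.438, 0.162], [0.835, 0.53, 0.245]]
```

```bash
python3 - <<'E'
from h import *
x,y=.3700,.227
go((x,y,.08),-.018); 
lin(x,y,.032,.1); b=F()[2]; z=.032
while z>.0235:
    z-=.0015; lin(x,y,z,.02); r.sleep(.04)
    if F()[2]-b>4: break
st("low %.4f"%z)
r.set_gripper(0,30); st("grip")
lin(x,y,.06,.1); st("lift"); lin(x,y,.26,.2)
go((.70,.367,.26),-.008); st("over")
snap("wrist","w5.png"); snap("side","s5.png")
E
python3 -c "
import cv2;a=cv2.imread('pics/w5.png');b=cv2.imread('pics/s5.png')
cv2.imwrite('pics/c5.png',cv2.resize(cv2.hconcat([a,b]),(800,300),interpolation=3))"
```

```text
low 0.0230 t 36.62 [0.37  0.227 0.023] F [-0.4   0.28  0.9 ] op 0.454 ff 0.0
grip t 37.07 [0.37  0.227 0.023] F [-1.31 -0.52 -0.37] op -0.002 ff 0.0
lift t 37.58 [0.37   0.227  0.0599] F [-0.99  0.01 -0.18] op -0.0 ff 0.0
over t 40.08 [0.6997 0.3669 0.2603] F [-0.76  0.21  0.15] op 0.001 ff 0.0
```

View pics/c5.png

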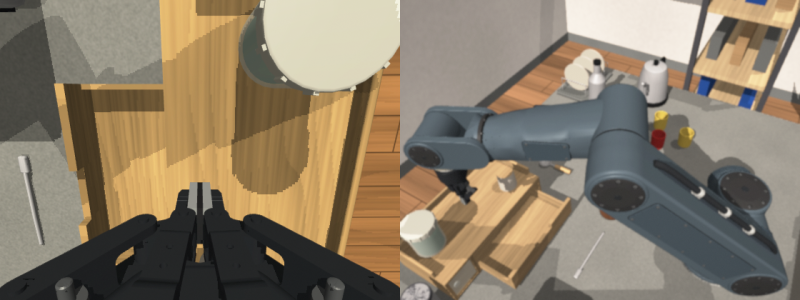

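The grasp missed: the wrist view shows the gripper shut and empty, with the bombilla still on the counter at about (25,157)-(42,245) of the left half. I measure where it lies now.

```bash
cat > bomb.py <<'E'
from h import *
def bomb(w,c=(.37,.22),rad=.14,zt=.006):
    W=np.zeros(w["depth"].shape+(3,)) 
    v,u=np.mgrid[:420,:560]
    d=np.stack([(u-w["cx"])/w["fx"],(v-w["cy"])/w["fy"],np.ones(u.shape)],-1)@w["wfc"][:3,:3].T
    o=w["wfc"][:3,3]; W=o+d*((zt-o[2])/d[...,2])[...,None]
    near=np.hypot(W[...,0]-c[0],W[...,1]-c[1])<rad
    g=w["pixels"].astype(int); C=cloud(w)
    m=near&(C[...,2]>zt-.003)&(C[...,2]<zt+.012)&(C[...,2]>zt-.003)
    hsv=cv2.cvtColor(w["pixels"],cv2.COLOR_RGB2HSV);m&=(C[...,2]>zt-.0025)&(hsv[...,1]<60)
    m=cv2.morphologyEx(m.astype(np.uint8),cv2.MORPH_CLOSE,np.ones((5,5)))
    n,l,s,_=cv2.connectedComponentsWithStats(m); i=1+np.argmax(s[1:,4]); P=W[l==i][:,:2]
    mu=P.mean(0); ax=np.linalg.svd(P-mu,full_matrices=False)[2][0]; ax*=np.sign(ax[1]); tt=(P-mu)@ax
    return mu+ax*(tt.min()+tt.max())/2,ax,np.ptp(tt),len(P)
E
python3 - <<'E'
from bomb import *
w=dict(np.load("last_wrist.npz"));w["depth"]=w["depth"]
for u,v in((35,220),(59,343)): print(ray(w,u,v,.007).round(4))
go((.37,.215,.15),0); r.set_gripper(.5)
w=snap("wrist"); print(bomb(w)); C=cloud(w)
t=snap("top","t6.png"); print("top",bomb(t)); s=snap("side"); print("side",bomb(s)); print(cups(t)[-2:]); st()
E
python3 -c "
import cv2;import numpy as np
from h import *
w=dict(np.load('last_wrist.npz'));cv2.imwrite('pics/w6.png',w['pixels'][:,:,::-1])"
```

```text
[0.3787 0.3171 0.007 ]
[0.3715 0.1261 0.007 ]
(array([0.36942634, 0.22290344]), array([0.02253661, 0.99974602]), np.float64(0.19185964060691224), 2103)
top (array([0.37077685, 0.19719781]), array([0.02623413, 0.99965583]), np.float64(0.1411192879421326), 154)
side (array([0.35988853, 0.22900052]), array([0.61762087, 0.78647598]), np.float64(0.2781214570775617), 3405)
[(array([ 0.4778, -0.4074]), 0.0316, 176, np.float64(0.075)), (array([ 0.4524, -0.2775]), 0.0315, 143, np.float64(0.076))]
 t 42.23 [0.37  0.215 0.15 ] F [ 0.09 -0.56  0.05] op 0.5 ff 0.0
```

View pics/w6.png

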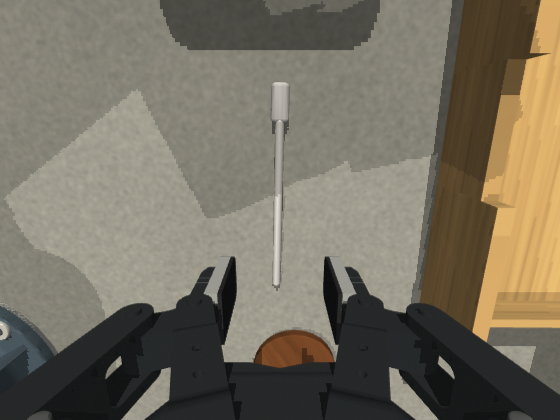

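The bombilla is essentially unmoved, from (280,82) to (277,288), so the fingers closed above it. I retry with the jaws nearly shut, feeling for the counter.

Run:
```python
from h import *
x,y=.3697,.228
r.set_gripper(.3)
go((x,y,.06),-.022)
lin(x,y,.024,.1); r.sleep(.2); b=F()[2]; z=.024
while z>.0:
    z-=.0015; lin(x,y,z,.02); r.sleep(.08)
    if F()[2]-b>3: break
st("touch %.4f"%z)
lin(x,y,r.current_tool_pos()[2]+.0035,.02); st()
r.set_gripper(0,30); st("grip")
```

```text
touch -0.0000 t 49.02 [ 0.3697  0.228  -0.    ] F [ 0.11  0.61 -0.81] op 0.302 ff 0.0
 t 49.35 [0.3698 0.2281 0.0037] F [-0.41 -0.61  0.2 ] op 0.298 ff 0.0
grip t 49.68 [0.3697 0.228  0.0035] F [-0.27 -0.13  2.57] op 0.043 ff 25.895134806632996
```

Run:
```python
from h import *
x,y=.3697,.228
lin(x,y,.06,.06); st("lift"); lin(x,y,.16,.2)
w=snap("wrist","w7.png"); C=cloud(w); p=np.array(r.current_tool_pos()); print(r.finger_overhang)
D=C-p; m=(np.abs(D[...,0])<.05)&(abs(D[...,1])<.013)&(D[...,2]>-.06)&(D[...,2]<.06)
P=D[m]; print(len(P)); 
for a in np.arange(-.045,.06,.005):
    q=P[(P[:,2]>=a)&(P[:,2]<a+.005)]
    if len(q): print(a.round(3),len(q),q.min(0).round(3),q.max(0).round(3))
s=snap("side","s7.png")
```

```text
lift t 50.77 [0.3695 0.2279 0.0597] F [0.01 0.06 0.43] op 0.044 ff 25.090242326259613
0.022
8449
-0.0 89 [-0.002 -0.012  0.003] [0.005 0.013 0.005]
0.005 403 [-0.011 -0.013  0.005] [0.015 0.013 0.01 ]
0.01 241 [-0.014  0.006  0.01 ] [0.016 0.012 0.015]
0.015 319 [-0.014  0.004  0.015] [0.017 0.012 0.02 ]
0.02 407 [-0.015 -0.011  0.02 ] [0.017 0.012 0.025]
0.025 334 [-0.014 -0.01   0.025] [0.017 0.012 0.03 ]
0.03 367 [-0.014  0.006  0.03 ] [0.017 0.012 0.035]
0.035 243 [-0.014 -0.009  0.035] [0.017 0.012 0.04 ]
0.04 722 [-0.018 -0.011  0.04 ] [0.021 0.013 0.045]
0.045 706 [-0.031 -0.008  0.045] [0.033 0.013 0.05 ]
0.05 1575 [-0.035 -0.012  0.05 ] [0.038 0.013 0.055]
0.055 3043 [-0.039 -0.009  0.055] [0.041 0.013 0.06 ]
```

View pics/w7.png

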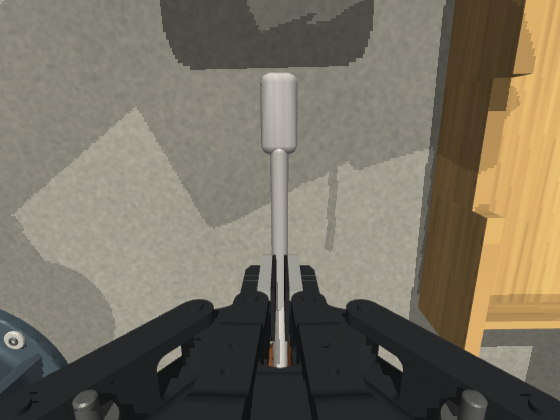

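Held: the tube is level in the jaws at (280,200), with the strainer at (279,110). The fingertips sit about level with the TCP, so I'll use that height from now on.

Run:
```python
from bomb import *
lin(.3697,.228,.27,.2)
x,y=.700,.367
go((x,y,.27),-.008); st("over")
lin(x,y,.14,.12); r.sleep(.2); b=F()[2]; z=.14
while z>.122:
    z-=.0015; lin(x,y,z,.02); r.sleep(.06)
    if F()[2]-b>2: break
st("down %.4f"%z)
r.set_gripper(.3); st("rel")
lin(x,y,.27,.15)
w=snap("wrist","w8.png"); t=snap("top"); print(cups(t))
```

```text
over t 53.57 [0.6996 0.3669 0.2701] F [-0.22  0.05 -0.8 ] op 0.045 ff 25.12539178133011
down 0.1250 t 58.08 [0.7002 0.3671 0.1256] F [-1.24 -0.64  3.13] op 0.045 ff 27.26031482219696
rel t 58.42 [0.6999 0.3669 0.1246] F [ 0.55 -0.68 -0.71] op 0.302 ff 0.0
[(array([ 0.7236, -0.481 ]), 0.0304, 101, np.float64(0.085)), (array([ 0.7279, -0.3363]), 0.0331, 34, np.float64(0.062)), (array([ 0.6542, -0.2189]), 0.032, 90, np.float64(0.064)), (array([ 0.5582, -0.6431]), 0.0303, 79, np.float64(0.084)), (array([ 0.483 , -0.6606]), 0.0483, 193, np.float64(0.085)), (array([ 0.4776, -0.4073]), 0.0316, 157, np.float64(0.077)), (array([ 0.4524, -0.2772]), 0.0316, 140, np.float64(0.077))]
```

View pics/w8.png

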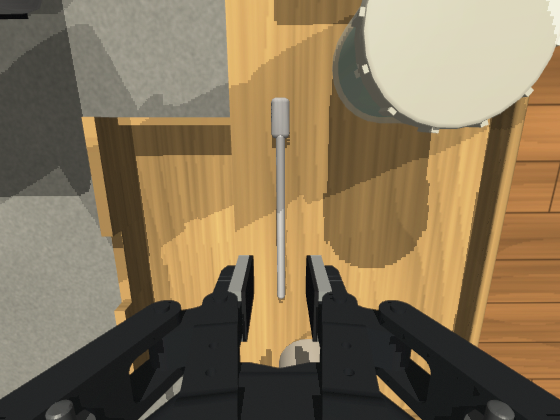

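The bombilla lies flat on the deck, from (280,100) to (281,298). Now the first cup.

```bash
cat > cup.py <<'E'
from br import *
def carry(g,px,py,G=.034):
    lin(*np.array(r.current_tool_pos())[:2],.30,.25)
    c=[x[0] for x in cups(snap("top")) if np.hypot(*(x[0]-np.array(g)))<.08 and .027<x[1]<.037]
    print(c); x,y=c[0][0]-.0003,c[0][1]+.001
    r.set_gripper(1.0)
    go((x,y,.20),np.pi/2); st("above")
    lin(x,y,.10,.15); lin(x,y,G,.06); st("low")
    r.set_gripper(0,45); st("grip")
    lin(x,y,G+.02,.05); lin(x,y,.25,.2); st("lift"); snap("wrist","cup_%d.png"%(100*py))
    go((px,py,.25),np.pi/2-.008); st("over")
    lin(px,py,.10,.12); lin(px,py,G+.036,.05); r.sleep(.2); b=F()[2]; z=G+.036
    while z>G+.019:
        z-=.0015; lin(px,py,z,.02); r.sleep(.06)
        if F()[2]-b>2.5: break
    st("down %.4f"%z)
    r.set_gripper(.9); st("rel")
    lin(px,py,G+.03,.03); lin(px,py,.25,.15); st("clear")
E
python3 - <<'E'
from cup import *
carry((.4524,-.2772),.58,.352)
t=snap("top","t9.png"); s=snap("side","s9.png")
E
python3 -c "
import cv2;a=cv2.imread('pics/cup_35.png');b=cv2.imread('pics/s9.png')
cv2.imwrite('pics/c9.png',cv2.resize(cv2.hconcat([a,b]),(800,300),interpolation=3))"
```

```text
[array([ 0.4526, -0.2771])]
above t 63.03 [ 0.4528 -0.2758  0.2001] F [-0.66  0.8   0.06] op 0.999 ff 0.0
low t 65.1 [ 0.4525 -0.2763  0.0344] F [-0.24  0.17 -0.63] op 0.999 ff 0.0
grip t 65.47 [ 0.4525 -0.2761  0.0347] F [-2.17  1.86  9.18] op 0.71 ff 51.235485602737754
lift t 67.16 [ 0.4518 -0.2758  0.2488] F [-0.52  0.34 -2.89] op 0.706 ff 52.483642946899636
over t 69.49 [0.5804 0.3512 0.25  ] F [-0.78 -0.17 -2.13] op 0.706 ff 52.43299953464884
down 0.0580 t 74.31 [0.5806 0.3521 0.0588] F [ 0.42 -1.07  5.89] op 0.707 ff 53.15492068446474
rel t 74.62 [0.5798 0.352  0.0577] F [0.54 0.16 0.18] op 0.898 ff 0.0
clear t 76.36 [0.5797 0.3518 0.249 ] F [ 0.33 -0.28 -0.59] op 0.9 ff 0.0
```

View pics/c9.png

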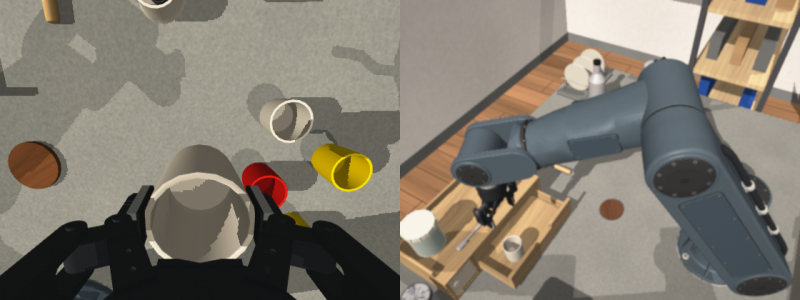

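The left cup stands mouth up in the drawer, at about (512,247) in the right half. Next the second cup, using a fresh position.

Run:
```python
from cup import *
print(cups(dict(np.load("last_top.npz")))[-3:])
carry((.4776,-.4073),.58,.208)
t=snap("top","t10.png"); s=snap("side","s10.png")
```

```text
[(array([ 0.5579, -0.6448]), 0.0306, 77, np.float64(0.084)), (array([ 0.4833, -0.6579]), 0.0477, 196, np.float64(0.085)), (array([ 0.4777, -0.4073]), 0.0313, 170, np.float64(0.075))]
[array([ 0.4778, -0.4081])]
above t 79.84 [ 0.4779 -0.4067  0.2001] F [ 0.15 -0.12 -0.23] op 1.001 ff 0.0
low t 81.91 [ 0.4777 -0.4073  0.0344] F [ 0.66 -0.35 -0.62] op 1.002 ff 0.0
grip t 82.27 [ 0.4778 -0.4072  0.0347] F [0.03 2.41 5.91] op 0.708 ff 48.6026227104594
lift t 83.95 [ 0.4771 -0.4067  0.2487] F [-0.46 -0.21 -2.13] op 0.709 ff 49.083985073666554
over t 86.22 [0.5802 0.2074 0.2499] F [ 0.66  1.08 -1.58] op 0.708 ff 49.01150339632295
down 0.0580 t 91.04 [0.5806 0.208  0.0587] F [ 0.2  -1.86  6.38] op 0.71 ff 49.63676981311437
rel t 91.35 [0.5799 0.208  0.0578] F [-0.09 -0.9   0.26] op 0.902 ff 0.0
clear t 93.09 [0.5796 0.2079 0.2491] F [ 0.8  -0.25 -0.13] op 0.901 ff 0.0
```

View pics/s10.png

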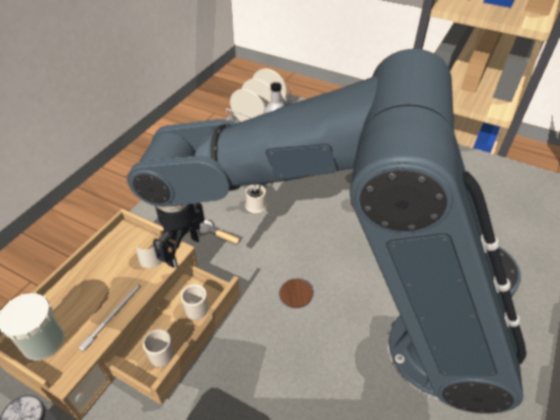

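Both cups stand mouth up in the drawer at (158,348) and (194,302). The bombilla is on the deck and the brush is in its pot. Now I close the drawer.

Run:
```python
from h import *
y=.213
r.set_gripper(0,30)
lin(.455,y,.25,.2); lin(.455,y,.082,.15); r.sleep(.2); b=F()
x=.485; lin(x,y,.082,.08)
while x<.51:
    x+=.002; lin(x,y,.082,.03)
    if F()[0]-b[0]<-1: break
st("touch")
lin(.615,y,.082,.05); st("pushed")
x=.615; pk=0
while x<.665:
    x+=.0015; lin(x,y,.082,.02)
    f=-(F()[0]-b[0]); print(round(x,4),round(r.current_tool_pos()[0],4),round(f,1),end=" | ")
    pk=max(pk,f)
    if f>22: break
print(); st("end")
```

```text
touch t 99.92 [0.5112 0.213  0.082 ] F [ 0.53  0.44 -0.27] op 0.0 ff 0.0
pushed t 102.15 [0.615  0.2131 0.0821] F [-1.48  0.58 -1.25] op 0.002 ff 0.46725292224437
0.6165 0.6168 0.9 | 0.618 0.6183 0.4 | 0.6195 0.6197 -0.1 | 0.621 0.6212 0.0 | 0.6225 0.6227 0.1 | 0.624 0.6242 0.3 | 0.6255 0.6257 0.4 | 0.627 0.6272 -0.0 | 0.6285 0.6286 1.3 | 0.63 0.6293 5.6 | 0.6315 0.6306 6.3 | 0.633 0.6323 4.3 | 0.6345 0.6342 4.0 | 0.636 0.6362 2.3 | 0.6375 0.6379 0.0 | 0.639 0.6393 0.7 | 0.6405 0.6406 0.3 | 0.642 0.6421 0.4 | 0.6435 0.6433 1.4 | 0.645 0.6433 13.0 | 0.6465 0.6432 22.9 | 
end t 107.4 [0.6432 0.213  0.0818] F [-22.76  -2.78  12.67] op -0.002 ff 11.348475515842438
```

```bash
python3 - <<'E'
from h import *
lin(.60,.213,.082,.08); lin(.45,.213,.15,.2); lin(.40,.1,.30,.25); r.set_joints([-1.251,.351,1.652,0,1.139,-.085]); r.sleep(.5); st()
t=snap("top","t11.png"); s=snap("side","s11.png")
W=cloud(t)
D=(W[...,2]>.09)&(W[...,2]<.104)&(W[...,0]>.47)&(W[...,0]<.68)&(W[...,1]>.08)&(W[...,1]<.46)
print("panel pts",D.sum(),np.nanmedian(W[D],0) if D.any() else 0)
E
python3 -c "
import cv2;a=cv2.imread('pics/t11.png')[40:320,0:400];b=cv2.imread('pics/s11.png')[140:420,0:400]
cv2.imwrite('pics/c11.png',cv2.hconcat([a,b]))"
```

```text
t 112.81 [ 0.2164 -0.5055  0.2269] F [ 0.12 -0.23  1.16] op -0.0 ff 0.0
panel pts 213 [0.65821223 0.22970857 0.09738842]
```

View pics/c11.png

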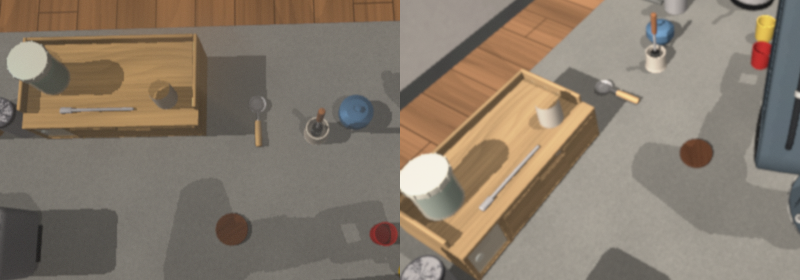

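The drawer is home: its face is flush under the deck at about (160,135) in the left half. The bombilla is on the deck, the brush is in its pot, and nothing else has moved. Handing in.

```bash
python3 -c "
from h import *
print(r.hand_in())"
```

```text
the job is handed in; nothing more can be done
None
```

I handed in the job at about 113 s of the 210 s: I brushed both white cups left to right and returned the brush to its pot, laid the bombilla flat on the deck on the second try (the first grasp closed above it), stood the cups mouth up in the drawer, and pushed it home past the catch; the verdict was not shown.

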